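Put the colour-capped bottles into their matching stands

TASK

Put away the four amber bottles with coloured caps: set each one upright down in the well of the round wooden stand whose rim has the same colour as its cap. Leave the amber bottle with the black cap where it stands, and do not knock any bottle over.

Things in the scene. Friction and masses are not known exactly. Their poses are not given: they have to be found in the camera images.
- bottle_red_mid (a point): amber glass bottle with a red screw cap: upright cylinder 42 mm in diameter up to its shoulder (about 50 mm high, grip it below that), cap 27 mm in diameter, 77 mm high in all, loose, about 0.1 kg. The point lies on its axis 38 mm above its underside; z is its axis, upward.
- bottle_yellow_mid (a point): amber glass bottle with a yellow screw cap: upright cylinder 42 mm in diameter up to its shoulder (about 50 mm high, grip it below that), cap 27 mm in diameter, 77 mm high in all, loose, about 0.1 kg. The point lies on its axis 38 mm above its underside; z is its axis, upward.
- bottle_green_mid (a point): amber glass bottle with a green screw cap: upright cylinder 42 mm in diameter up to its shoulder (about 50 mm high, grip it below that), cap 27 mm in diameter, 77 mm high in all, loose, about 0.1 kg. The point lies on its axis 38 mm above its underside; z is its axis, upward.
- bottle_blue_mid (a point): amber glass bottle with a blue screw cap: upright cylinder 42 mm in diameter up to its shoulder (about 50 mm high, grip it below that), cap 27 mm in diameter, 77 mm high in all, loose, about 0.1 kg. The point lies on its axis 38 mm above its underside; z is its axis, upward.
- stand_red_floor (a point): round wooden bottle stand with a red painted rim, fixed to the bench, 82 mm in outer diameter and 18 mm high, with a round open well 64 mm in diameter and 12 mm deep in its top. The point is the centre of the well's floor, 6 mm above the bench; z up.
- stand_yellow_floor (a point): round wooden bottle stand with a yellow painted rim, fixed to the bench, 82 mm in outer diameter and 18 mm high, with a round open well 64 mm in diameter and 12 mm deep in its top. The point is the centre of the well's floor, 6 mm above the bench; z up.
- stand_green_floor (a point): round wooden bottle stand with a green painted rim, fixed to the bench, 82 mm in outer diameter and 18 mm high, with a round open well 64 mm in diameter and 12 mm deep in its top. The point is the centre of the well's floor, 6 mm above the bench; z up.
- stand_blue_floor (a point): round wooden bottle stand with a blue painted rim, fixed to the bench, 82 mm in outer diameter and 18 mm high, with a round open well 64 mm in diameter and 12 mm deep in its top. The point is the centre of the well's floor, 6 mm above the bench; z up.
- bottle_black_mid (a point): amber glass bottle with a black screw cap, otherwise like the coloured-cap ones (42 mm in diameter, 77 mm high, loose), to be left where it stands. The point lies on its axis 38 mm above its underside.
- torch_stand_b: empty torch stand of grey steel strip, screwed to the bench, an obstacle to stay clear of: a flat base 254 mm long (x), 70 mm wide (y) and 3 mm high round the origin (at bench level), with an upright plate 3 mm thick, 70 mm wide and 206 mm high at its far end (128 mm beyond the origin along x) and a lip 40 mm high at its near end (128 mm before it). Small flat tools up to 25 mm high lie about the bench as well.

How it is judged:
By the outcome, as a careful person would: the job done as asked, in the order asked, and still so for the second after the job is handed in, with the robot touching nothing.
It also fails if it takes over 120 s, if anything falls off the work surface, if the arm or the gripper's body presses on something with over 40 N, if the wrist force passes 120 N, or if a joint passes its speed limit or range.

ROBOT

A 6-joint arm with a two-finger parallel gripper is mounted at the origin on a cart in front of the work surface, level with it; the furniture and walls round the work are solid. World frame = base frame: x ahead of the robot, y to its left, z up, the work surface at z = 0. Lengths are in m, angles in rad, forces in N, time in s.
With the tool pointing down it reaches from about 0.25 to 0.725 m from the base axis. Payload 9.7 kg.
Tool frame: the origin (TCP) lies at the very end of the fingers, on their centre line; the grasp point (between the pads) lies 19 mm behind it; z points along the fingers, y is the line along which they close (so a half turn about z gives the same grasp; the last joint's range is limited). The gripper opens to 85 mm and grips with 20 to 120 N. Pads are 22 mm wide; open, the fingers measure 114 mm over their backs; the gripper's body (76 mm by 85 mm) begins 54 mm behind the grasp point. The pads swing forward as they close: fully open they stand 13 mm farther back than shut.
Start: joints at [-1.269, 0.087, 0.176, 1.66, 0, 1.571], TCP at [0.163, -0.525, 0.231] pointing down, gripper open.
Joint ranges: [-3.13, 3.13], [-0.85, 1.81], [-1.15, 1.24], [-2.2, 2.28], [-1.44, 1.52], [-3.14, 3.14]. Speed limits (rad/s): [2.22, 2.22, 2.57, 3.14, 3.14, 3.14].

INTERFACE

Orientations are given as a unit quaternion [x, y, z, w].
In Python, from plant import r gives the robot as it stands. Calls block until the motion is done:
- r.reach(position, orientation): joint-space move of the TCP to a pose.
- r.move_linear(position, orientation=None, vel=0.15): straight line of the TCP; orientation=None keeps the orientation; vel is the mean speed in m/s.
- r.goto_joints(angles): joint-space move.
- r.grip(opening, effort=None): finger opening in m; effort is the grip in N (None keeps the last); returns when the fingers have stopped.
- r.sleep(seconds).
- r.inverse_kinematics(position, orientation): joint angles nearest the present ones, or None.
- r.capture(name): name is "side" or "top" or "wrist"; returns a dict with "image" (384x512x3 uint8, red, green, blue), "fx", "fy", "cx", "cy" (pixels), "eye" and "orientation" of the camera in the world. Camera axes: x right, y down, z forward; pixel columns grow to the right and rows downward; lengths in m; the calibration is good to about 2 mm. A picture is of the moment at which its call begins. There is no depth.
A pose or a line that the arm cannot do raises r.PlanningError and nothing moves.
- r.job_done(): hands the job in; it is judged then, once.
Readings, each from a call of its own:
- r.current_t(): time.
- r.current_joint_positions(): joint angles.
- r.current_dq(): joint speeds.
- r.current_joint_torque(): joint torques, N m.
- r.current_position(): TCP position.
- r.current_ee_rot(): TCP orientation.
- r.current_wrist_force(): force on the tool from outside, world axes, zero at the start.
- r.current_ft_torque(): the same for the moment, N m.
- r.current_gripper_width(): finger opening in m.
- r.current_grasp_force(): force on a finger pad.
Only numpy, scipy, OpenCV 4.12 (cv2) and the standard library are available. Lean on these libraries where they do the work, as an engineer would, in place of code of your own. Each camera call takes 0.05 s, during which the arm holds its last target. There are 200 camera calls.

## Working session

There is one attempt and no reset: what is moved stays moved. The work goes in short steps, each a Python script; the robot and the scene stay as the last script left them, time stands still between calls to the robot, and variables do not carry over. Pictures are saved under pics/ and viewed, at most 14 in all, crops included, and the job is handed in when it is done.

```bash
mkdir -p pics; ls
cat > h.py <<'E'
import numpy as np, cv2
from scipy.spatial.transform import Rotation as R
from plant import r
def ray(c,u,v,z):
    d=R.from_quat(c["orientation"]).apply([(u-c["cx"])/c["fx"],(v-c["cy"])/c["fy"],1]); e=np.array(c["eye"])
    return e+d*(z-e[2])/d[2]
def proj(c,p):
    q=R.from_quat(c["orientation"]).inv().apply(np.array(p)-c["eye"])
    return c["fx"]*q[0]/q[2]+c["cx"],c["fy"]*q[1]/q[2]+c["cy"]
def snap(n,f):
    c=r.capture(n); im=cv2.resize(c["image"],(800,600),interpolation=cv2.INTER_CUBIC)
    cv2.imwrite(f"pics/{f}.png",im[:,:,::-1]); np.save(f"pics/{f}.npy",c,allow_pickle=True); return c
E
python3 - <<'E'
from h import *
for n in("top","side"):
    c=snap(n,n+"0");print(n,c["eye"],c["orientation"],c["fx"],c["cx"],c["cy"])
print(r.current_ee_rot())
E
```

```text
pics
top [ 0.4048196  -0.00479119  1.55979715] [ 0.71377737 -0.69926476  0.03114327 -0.02409883] 466.404609855013 260.1358636111027 191.29997407055478
side [0.43811332 0.89076308 0.46373976] [-0.04571731  0.84189805 -0.53690016  0.02925449] 404.02783096276687 260.2912074189987 191.493470383225
[ 9.88632128e-01  1.50353335e-01 -9.88193762e-05 -6.16245261e-04]
```

View pics/top0.png

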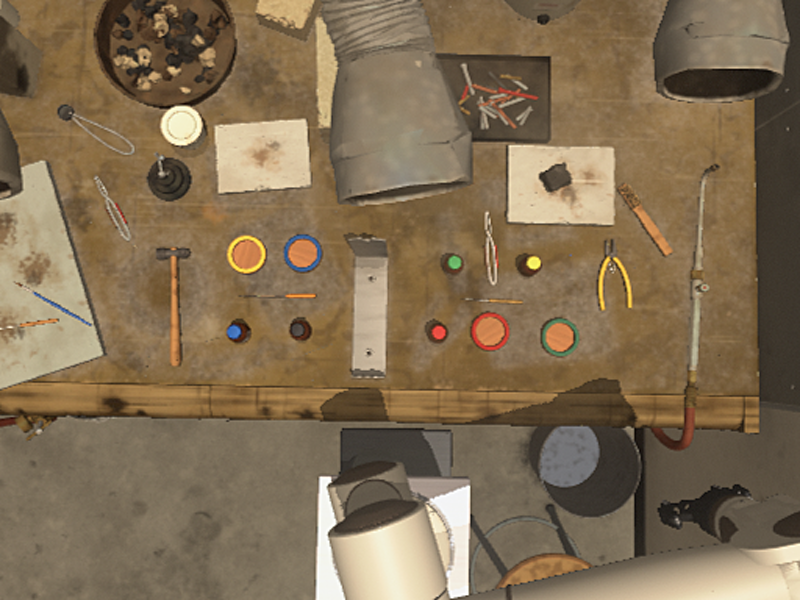

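View pics/side0.png

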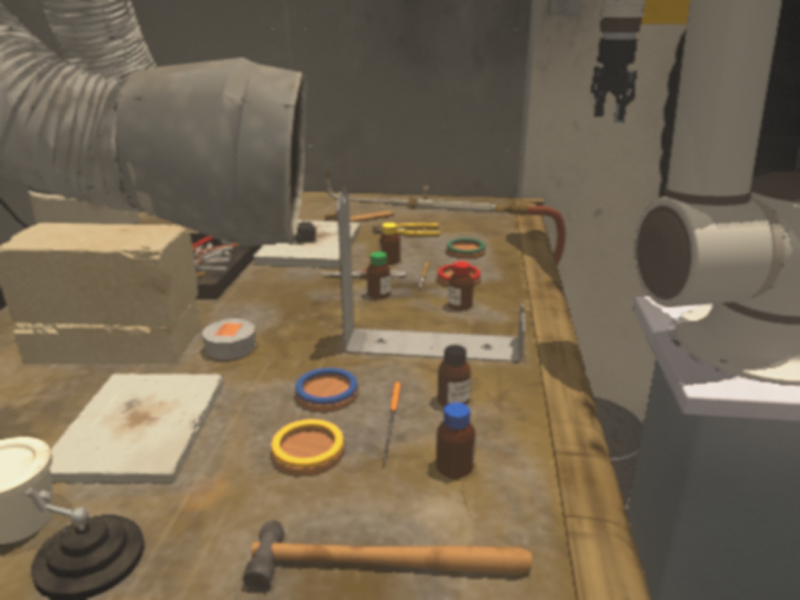

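The top view shows the caps, in view pixels: red (439,332), green (455,263), yellow (533,263), blue (236,331) and black (300,328). The stands are yellow (246,254), blue (303,253), red (490,331) and green (559,337). The torch stand is at about (369,305), with its tall plate at the far end, under the hood edge.

```bash
cat >> h.py <<'E'
def load(f): return np.load(f"pics/{f}.npy",allow_pickle=True).item()
HUE={"red":(0,7),"yellow":(26,10),"green":(65,20),"blue":(112,12)}
def blob(c,col,uv,rad):
    hsv=cv2.cvtColor(c["image"],cv2.COLOR_RGB2HSV).astype(int); h0,w=HUE[col]
    d=np.abs(hsv[...,0]-h0); d=np.minimum(d,180-d)
    yy,xx=np.mgrid[:384,:512]
    m=(d<=w)&(hsv[...,1]>130)&(hsv[...,2]>70)&(np.hypot(xx-uv[0],yy-uv[1])<rad)
    ys,xs=np.nonzero(m)
    (u,v),_,_=cv2.minAreaRect(np.c_[xs,ys].astype(np.float32))
    return u,v,len(xs),(xs.max()-xs.min()+1,ys.max()-ys.min()+1)
E
python3 - <<'E'
from h import *
c=load("top0");s=load("side0");k=1.5625
P={"cap red":(439,332),"cap green":(455,263),"cap yellow":(533,263),"cap blue":(236,331),"st yellow":(246,254),"st blue":(303,253),"st red":(490,331),"st green":(559,337),"cap black":(300,328)}
for n,(u,v) in P.items():
    z=.075 if "cap" in n else .018
    hand=ray(c,u/k,v/k,z)
    print(n,"hand",hand[:2].round(3),end=" ")
    if n!="cap black":
        b=blob(c,n.split()[1],(u/k,v/k),10 if z>.05 else 16); print("blob",ray(c,b[0],b[1],z)[:2].round(3),b[2:],end=" ")
    q=proj(s,[*hand[:2],z]);print("side800",np.round(np.array(q)*k))
for u,v in((369,375),(366,238),(386,258),(340,190),(400,203),(470,180),(345,258)): print(u,v,ray(c,u/k,v/k,0)[:2].round(3),ray(c,u/k,v/k,.206)[:2].round(3),ray(c,u/k,v/k,.3)[:2].round(3))
E
```

```text
cap red hand [ 0.455 -0.086] blob [ 0.455 -0.085] (69, (np.int64(10), np.int64(9))) side800 [461. 264.]
cap green hand [ 0.597 -0.117] Traceback (most recent call last):
  File "<stdin>", line 9, in <module>
  File "h.py", line 22, in blob
    return u,v,len(xs),(xs.max()-xs.min()+1,ys.max()-ys.min()+1)
                        ~~~~~~^^
    return umr_maximum(a, axis, None, out, keepdims, initial, where)
ValueError: zero-size array to reduction operation maximum which has no identity
```

```bash
sed -i 's/>130)/>90)/; s/"green":(65,20)/"green":(72,22)/' h.py
python3 - <<'E'
from h import *
c=load("top0");s=load("side0");k=1.5625
P={"cap red":(439,332),"cap green":(455,263),"cap yellow":(533,263),"cap blue":(236,331),"st yellow":(246,254),"st blue":(303,253),"st red":(490,331),"st green":(559,337),"cap black":(300,328)}
for n,(u,v) in P.items():
    z=.075 if "cap" in n else .018
    hand=ray(c,u/k,v/k,z)
    print(n,"hand",hand[:2].round(3),end=" ")
    try:
        b=blob(c,n.split()[1],(u/k,v/k),10 if z>.05 else 16); print("blob",ray(c,b[0],b[1],z)[:2].round(3),b[2:],end=" ")
    except Exception: print("noblob",cv2.cvtColor(c["image"],cv2.COLOR_RGB2HSV)[int(v/k),int(u/k)],end=" ")
    q=proj(s,[*hand[:2],z]);print("side800",np.round(np.array(q)*k))
for u,v in((369,375),(366,238),(386,258),(340,190),(400,203),(470,180),(345,258)): print(u,v,ray(c,u/k,v/k,0)[:2].round(3),ray(c,u/k,v/k,.206)[:2].round(3),ray(c,u/k,v/k,.3)[:2].round(3))
E
```

```text
cap red hand [ 0.455 -0.086] blob [ 0.455 -0.085] (69, (np.int64(10), np.int64(9))) side800 [461. 264.]
cap green hand [ 0.597 -0.117] blob [ 0.6   -0.114] (52, (np.int64(8), np.int64(8))) side800 [378. 254.]
cap yellow hand [ 0.601 -0.277] blob [ 0.602 -0.278] (206, (np.int64(20), np.int64(19))) side800 [389. 225.]
cap blue hand [0.449 0.327] blob [0.448 0.333] (62, (np.int64(9), np.int64(9))) side800 [454. 407.]
st yellow hand [0.614 0.324] blob [0.619 0.329] (376, (np.int64(32), np.int64(32))) side800 [306. 439.]
st blue hand [0.619 0.203] blob [0.62  0.205] (157, (np.int64(24), np.int64(24))) side800 [326. 382.]
st red hand [ 0.461 -0.197] blob [ 0.462 -0.197] (195, (np.int64(24), np.int64(24))) side800 [458. 271.]
st green hand [ 0.452 -0.344] blob [ 0.451 -0.352] (25, (np.int64(21), np.int64(22))) side800 [465. 244.]
cap black hand [0.457 0.197] noblob [12 39 86] side800 [452. 348.]
369 375 [0.363 0.057] [0.369 0.049] [0.371 0.045]
366 238 [0.657 0.071] [0.624 0.061] [0.609 0.056]
386 258 [0.615 0.027] [0.587 0.023] [0.574 0.021]
340 190 [0.761 0.13 ] [0.714 0.112] [0.693 0.104]
400 203 [ 0.735 -0.001] [ 0.692 -0.001] [ 0.672 -0.002]
470 180 [ 0.79  -0.152] [ 0.739 -0.133] [ 0.716 -0.124]
345 258 [0.613 0.115] [0.585 0.099] [0.573 0.092]
```

```bash
cat >> h.py <<'E'
def q(yaw): return R.from_euler("z",yaw)*R.from_euler("x",np.pi)
def quat(p,off=0):
    a=np.arctan2(p[1],p[0])+off   # closing line (tool y) radial
    return (R.from_euler("z",a+np.pi/2)*R.from_euler("x",np.pi)).as_quat()
B=dict(red=(.456,-.086),green=(.599,-.116),yellow=(.602,-.277),blue=(.449,.327))
S=dict(red=(.462,-.197),green=(.452,-.345),yellow=(.614,.324),blue=(.619,.203))
ZP,ZS,ZH=.021,.029,.15
E
python3 - <<'E'
from h import *
s=load("side0");k=1.5625
for u,v in((300,70),(302,120),(290,240)):
    d=R.from_quat(s["orientation"]).apply([(u/k-s["cx"])/s["fx"],(v/k-s["cy"])/s["fy"],1]);e=s["eye"]
    for y in(.1,0,-.12): print(u,v,(e+d*(y-e[1])/d[1]).round(3))
print(R.from_quat(r.current_ee_rot()).as_matrix().round(2),R.from_quat(quat((.163,-.525))).as_matrix().round(2))
for D in(B,S):
  for n,p in D.items():
    for z in(.02,ZH,.2):
        j=r.inverse_kinematics([*p,z],quat(p)); print(n,z,None if j is None else np.round(j,2))
E
```

```text
300 70 [0.654 0.1   0.393]
300 70 [0.682 0.    0.384]
300 70 [ 0.714 -0.12   0.373]
302 120 [0.656 0.1   0.334]
302 120 [0.684 0.    0.318]
302 120 [ 0.717 -0.12   0.298]
290 240 [0.684 0.1   0.175]
290 240 [0.715 0.    0.138]
290 240 [ 0.753 -0.12   0.094]
[[ 0.95  0.3  -0.  ]
 [ 0.3  -0.95  0.  ]
 [-0.   -0.   -1.  ]] [[ 0.96  0.3   0.  ]
 [ 0.3  -0.96 -0.  ]
 [-0.    0.   -1.  ]]
red 0.02 [-0.19 -0.09 -0.41  1.25  0.    1.57]
red 0.15 [-0.19 -0.13 -0.2   1.51  0.    1.57]
red 0.2 [-0.19 -0.13 -0.1   1.6   0.    1.57]
green 0.02 [-0.19  0.25 -0.05  1.27  0.    1.57]
green 0.15 [-0.19  0.22  0.16  1.52  0.    1.57]
green 0.2 [-0.19  0.22  0.27  1.62  0.    1.57]
yellow 0.02 [-0.43  0.37  0.11  1.3   0.    1.57]
yellow 0.15 [-0.43  0.35  0.33  1.55  0.    1.57]
yellow 0.2 [-0.43  0.36  0.44  1.65  0.    1.57]
blue 0.02 [ 0.63  0.12 -0.2   1.25  0.    1.57]
blue 0.15 [0.63 0.08 0.02 1.5  0.   1.57]
blue 0.2 [0.63 0.09 0.12 1.6  0.   1.57]
red 0.02 [-0.4  -0.   -0.33  1.25  0.    1.57]
red 0.15 [-0.4  -0.04 -0.11  1.5   0.    1.57]
red 0.2 [-0.4  -0.04 -0.01  1.6   0.    1.57]
green 0.02 [-0.65  0.15 -0.16  1.26  0.    1.57]
green 0.15 [-0.65  0.12  0.05  1.51  0.    1.57]
green 0.2 [-0.65  0.12  0.15  1.6   0.    1.57]
yellow 0.02 [0.49 0.45 0.21 1.33 0.   1.57]
yellow 0.15 [0.49 0.43 0.43 1.57 0.   1.57]
yellow 0.2 [0.49 0.45 0.55 1.68 0.   1.57]
blue 0.02 [0.32 0.35 0.07 1.3  0.   1.57]
blue 0.15 [0.32 0.32 0.29 1.54 0.   1.57]
blue 0.2 [0.32 0.33 0.4  1.64 0.   1.57]
```

```bash
cat >> h.py <<'E'
def hub(p,z=ZH,rad=.45):
    a=np.array(p)/np.hypot(*p)*rad; return [*a,z]
def fetch(n):
    p=B[n]; o=quat(p)
    r.reach(hub(p),o); r.grip(.085,40)
    r.move_linear([*p,ZH],o,.25); r.move_linear([*p,ZP],o,.12)
    r.grip(.03,40); print(n,"width",r.current_gripper_width(),"F",r.current_grasp_force())
    r.move_linear([*p,ZH],o,.15); print("wrist",np.round(r.current_wrist_force(),1),"width",r.current_gripper_width())
def place(n):
    s=S[n]; o=quat(s)
    r.move_linear(hub(B[n]),quat(B[n]),.25); r.reach(hub(s),o)
    r.move_linear([*s,ZH],o,.2)
    r.move_linear([*s,ZS+.008],o,.1); r.move_linear([*s,ZS-.001],o,.03)
    print("contact",np.round(r.current_wrist_force(),1)); r.grip(.085); 
    r.move_linear([*s,ZH],o,.15); r.move_linear(hub(s),o,.25); print("t",r.current_t())
E
python3 - <<'E'
from h import *
fetch("red"); snap("wrist","w1")
E
```

```text
red width 0.041539736487470974 F 40.35376489162445
wrist [ 0.6  0.8 -1.5] width 0.041032522814076315
```

View pics/w1.png

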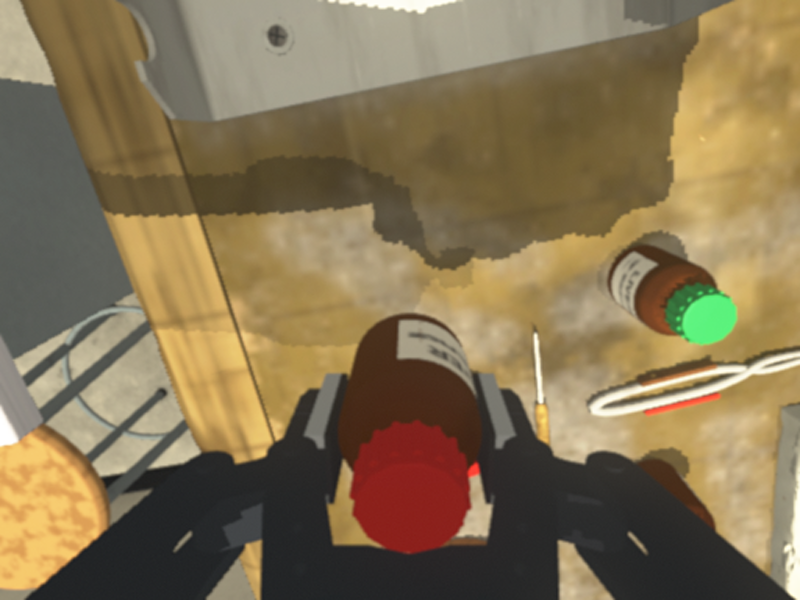

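The wrist view shows the red bottle held centrally and upright, with its cap at (410,490). The green bottle still stands at (690,300). Next I place red.

Run:
```python
from h import *
place("red"); snap("side","s1")
c=snap("top","t1")
```

```text
contact [-0.6 -0.2 -0.4]
t 9.9333
```

View pics/s1.png

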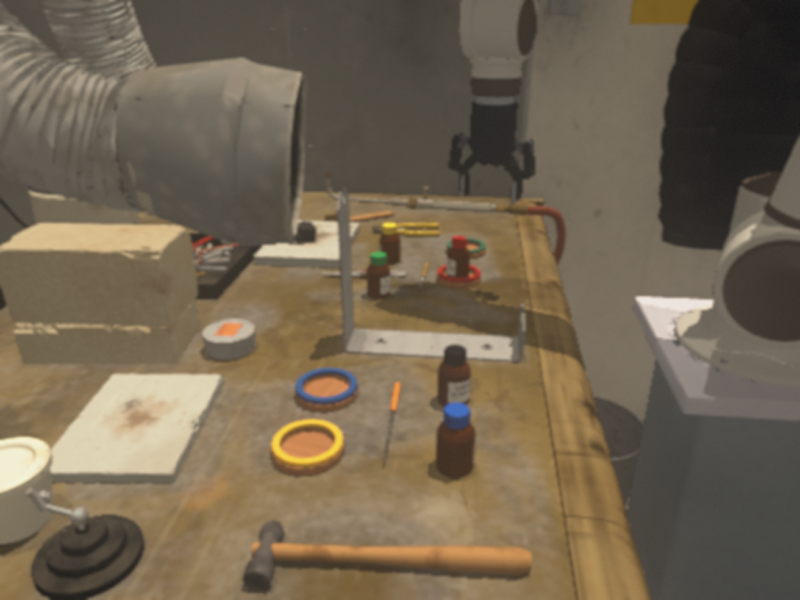

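The red bottle stands upright in the red-rimmed stand, cap at (459,243) and rim at (459,273). Next is yellow.

Run:
```python
from h import *
fetch("yellow")
place("yellow")
fetch("green"); place("green"); snap("side","s2"); snap("top","t2")
```

```text
yellow width 0.041229340615112 F 40.52661895751953
wrist [ 0.   0.  -1.5] width 0.04124832430640651
contact [-0.3 -0.1 -1.3]
t 22.3917
green width 0.041297165745638506 F 40.434696078300476
wrist [ 0.5  0.6 -1.8] width 0.04132190846286606
contact [-0.   0.2 -0.9]
t 33.4583
```

View pics/s2.png

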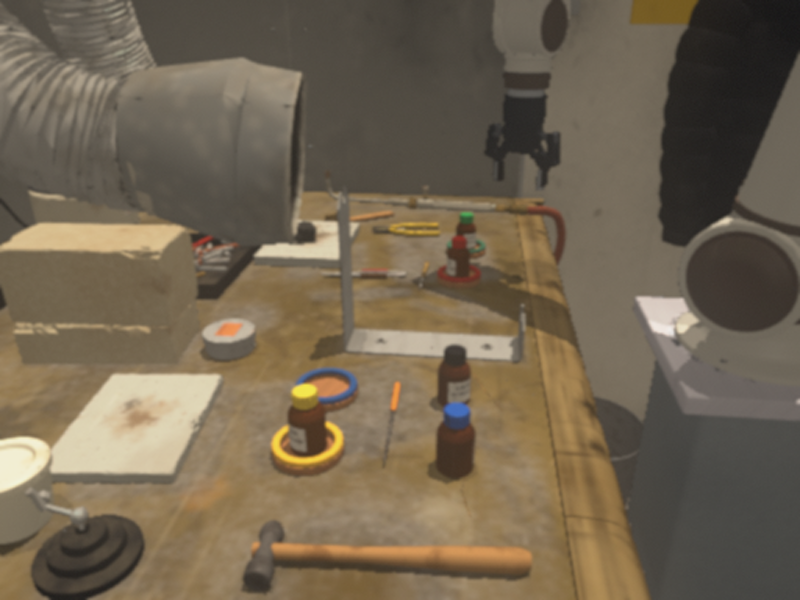

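View pics/t2.png

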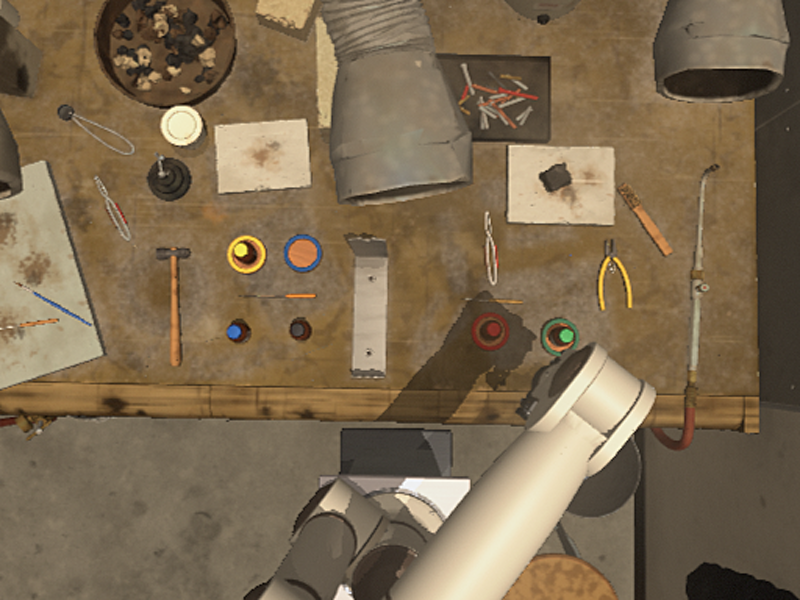

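Red (490,330), yellow (243,250) and green (565,337) are all upright inside their rims. Black hasn't moved from (300,328). Last is blue.

Run:
```python
from h import *
fetch("blue"); place("blue"); r.reach([.35,.0,.25],quat((.35,0))); snap("side","s3"); snap("top","t3")
```

```text
blue width 0.041435414433333755 F 40.469403862953186
wrist [-0.4  0.5 -1.4] width 0.04168274691426058
contact [ 0.3 -0.8 -0.8]
t 45.5167
```

View pics/s3.png

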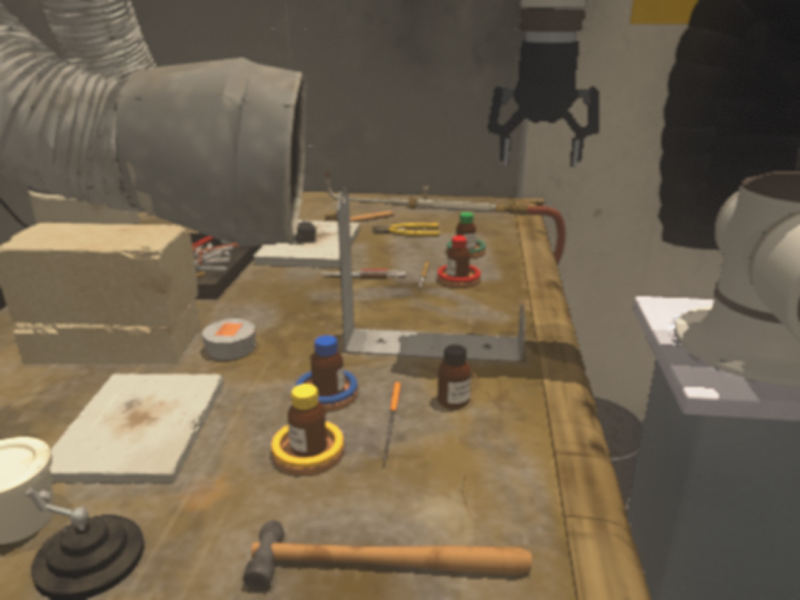

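View pics/t3.png

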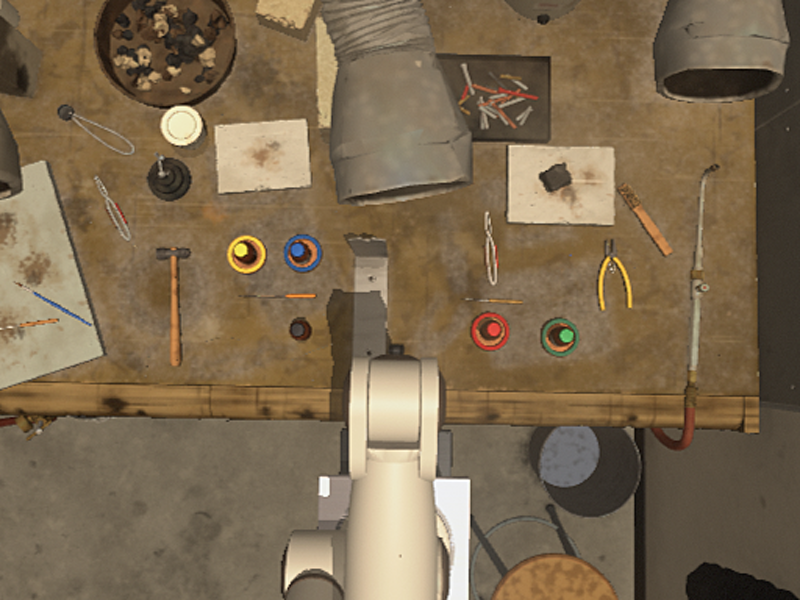

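All four coloured bottles stand upright in their matching stands: blue (300,250), yellow (243,250), red (493,330) and green (566,336). Black is unmoved at (300,328), and the arm is clear.

```bash
python3 -c "
from h import *
print(r.job_done())"
```

```text
the job is handed in; nothing more can be done
None
```

All four coloured-cap bottles stand upright in their matching stands, the black-capped bottle is where it was, and the job is handed in at about 46 s.

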